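# Spin the banding wheel and stop it on the mark

## Task

Flick the banding wheel so that it spins anticlockwise seen from above, and take your finger away so that the red mark sweeps past the yellow pointer at least once with the wheel running free. On a later pass, brake the wheel with a fingertip so that it stops with the pointer pointing at the red mark: stop it there in one go, not somewhere else and then nudged round, then take the finger away. The cup stays standing untouched in the middle of the wheel, and the paint jars and the little tree are left where they are.

Things in the scene. Friction and masses are not known exactly. Their poses are not given: they have to be found in the camera images.
- wheel (a joint): turn of the wheel head about its upright axis, rad: 0 when the centre of the red mark is exactly at the pointer, growing anticlockwise seen from above and counting on past each turn (6.28, 12.57, .. are again at the pointer). Starts at rest between -5.4 and -0.8. Turns freely, no stops; it coasts, losing about 0.1 to 0.2 rad/s each second (from 2.5 rad/s it runs some 15 s), and stays where it stops
- hub (a point): fixed point on the wheel's axis, at its top face. The head is a flat aluminium disc, 220 mm diameter, 14 mm thick, about 1.2 kg, top 74 mm above the table (grooves only drawn). A fingertip pressed on the top near the rim and swept along it drags the wheel round by friction; pressed there with a few newtons it stops the wheel at once
- mark (a point): centre line of the red mark (36 mm wide along the rim, 18 mm radially, painted flat on the head's top), 100 mm from the axis, on the top face; turns with the wheel; its x axis points radially outward
- pointer (a point): where mark lies when the pointer points at the mark's centre: 100 mm from the axis, at the top face; fixed to the stand; x axis radially outward. The yellow pointer's tip is 115 mm from the axis, its steel bracket reaches out to 150 mm; 5 to 22 mm wide, up to 14 mm above the wheel's top face; it does not touch the wheel
- cup: white unglazed cup, 68 mm across the rim, 52 mm tall, standing loose in the middle of the wheel and turning with it; origin at the centre of its underside
- jar_green: glass paint jar with a green cap, 48 mm diameter, 65 mm tall, loose; origin at the centre of its underside; to be left alone
- jar_red: glass paint jar with a red cap, 48 mm diameter, 65 mm tall, loose; origin at the centre of its underside; to be left alone
- tree: white plaster fir tree figure, 60 mm diameter at the foot, 82 mm tall, loose; origin at the centre of its underside; to be left alone
Things that resemble listed ones, but are neither listed nor needed, are in the scene too. What is shaped like the cup but blue or purple is not meant.

How it is judged:
By the outcome, as a careful person would: the job done as asked, in the order asked, and still so for the second after the job is handed in, with the robot touching nothing.
It also fails if it takes over 54 s, if anything falls off the work surface, if the arm or the gripper's body presses on something with over 40 N, if the wrist force passes 120 N, or if a joint passes its speed limit or range.

## Robot

A 6-joint arm with a two-finger parallel gripper is mounted at the origin on the work surface. World frame = base frame: x ahead of the robot, y to its left, z up, the work surface at z = 0. Lengths are in m, angles in rad, forces in N, time in s.
With the tool pointing down it reaches from about 0.3 to 0.875 m from the base axis. Payload 6.4 kg.
Tool frame: the origin (TCP) lies on the front face of the gripper's body, between the roots of the fingers; the fingertips stand 64 mm ahead of it and the grasp point (between the pads) lies 45 mm ahead of it; z points along the fingers, y is the line along which they close (so a half turn about z gives the same grasp; the last joint's range is limited). The gripper opens to 88 mm and grips with 3 to 60 N. Pads are 18 mm wide; open, the fingers measure 123 mm over their backs; the gripper's body (75 mm by 187 mm) begins 45 mm behind the grasp point.
Start: joints at [0.992, 0.181, 1.607, -0, 1.354, -0.206], TCP at [0.209, 0.536, 0.303] pointing down, gripper open.
Joint ranges: [-2.99, 2.99], [-0.89, 2.07], [0.3, 2.58], [-1.14, 4.28], [0, 2.63], [-3.12, 3.12]. Speed limits (rad/s): [2.57, 2.57, 3.01, 3.14, 3.14, 3.14].

## Interface

Orientations are given as [roll, pitch, yaw] about the fixed x, y, z axes, in that order (R = Rz(yaw) Ry(pitch) Rx(roll)).
In Python, from workcell import manip, optics gives the robot as it stands.
- The arm moves only by the tool drive_tool, never from a script. Its argument "steps" is a list of rows, each an object of numbers: "rx", "ry", "rz": the turn, a rotation vector about the world's x, y, z each as a share of 360 degrees, from -1 to 1; "dx", "dy", "dz": the shift along the world's x, y, z each as a share of 0.1 m, from -1 to 1; "fingers": the opening, from 0 (shut) to 1 (fully open). A call has 1 to 20 rows; each row is the pose to reach, as a shift and turn from the pose commanded when the call began, turning the shorter way round; what a row does not reach only later rows make up. A row lasts 1/12 s, in which the tool goes at most 41.7 mm and 7.16 degrees, less where a joint would pass 70% of its speed; a pose out of reach is approached as far as the arm can. A call with a number of a shift or a turn outside -1 to 1 is refused whole. A call with a gripper value outside its range is refused whole. The fingers move at their own pace and stop on an object; "newtons" is the grip in N (left out, the last holds). Time passes only in rows, so rows that repeat a pose let the fingers close. It gives the time, the measured TCP pose, the force, the opening and the grip force at its end, in the units of the state.
- manip.observe(): the state, without advancing time (a new reading comes with each control period).
- optics.get_image(name): name is "scene" or "side" or "wrist"; returns a dict with "img" (400x640x3 uint8, blue, green, red), "fx", "fy", "cx", "cy" (pixels), "rvec" (rotation vector, rad) and "tvec" (3), from world to camera coordinates, as OpenCV has them; the wrist camera has in their place "T_tool_cam" (4x4, takes a point from camera to tool coordinates, whose origin is the TCP and whose axes are the flange's). Camera axes: x right, y down, z forward; pixel columns grow to the right and rows downward; lengths in m; the calibration is good to about 2 mm. A picture is of the moment at which its call begins: read the wrist's pose just before it. There is no depth.
- manip.sign_off(): hands the job in; it is judged then, once.
The state is a dict: "clock": time; "qpos": joint angles; "qd": joint speeds; "tau": joint torques, N m; "tcp_pos": TCP position; "tool_rot": TCP orientation; "force": force on the tool from outside, world axes, zero at the start; "wrist_torque": the same for the moment, N m; "grip_width": finger opening in m; "finger_force": force on a finger pad.
Only numpy, scipy, OpenCV 4.12 (cv2) and the standard library are available. Lean on these libraries where they do the work, as an engineer would, in place of code of your own. Each camera call takes 0.05 s, during which the arm holds its last target. There are 200 camera calls.

## Working session

There is one attempt and no reset: what is moved stays moved. The work goes in short steps, Python scripts to look and compute and a tool call to move; the robot and the scene stay as the last step left them, time stands still between calls to the robot, and variables do not carry over. Pictures are saved under pics/ and viewed, at most 10 in all, crops included, and the job is handed in when it is done.

Besides the shell and the picture viewer there is one more tool, called after "Emit:" as a command line: name --argument value ..., lists and objects as JSON in quotes. drive_tool: Moves the arm, as the interface text tells. Shift numbers are shares of 0.1 m and turn numbers shares of 360 degrees, none past 1 either way. Its arguments: {"type":"object","properties":{"steps":{"type":"array","items":{"type":"object","properties":{"rx":{"type":"number","minimum":-1,"maximum":1},"ry":{"type":"number","minimum":-1,"maximum":1},"rz":{"type":"number","minimum":-1,"maximum":1},"dx":{"type":"number","minimum":-1,"maximum":1},"dy":{"type":"number","minimum":-1,"maximum":1},"dz":{"type":"number","minimum":-1,"maximum":1},"fingers":{"type":"number"}}}},"newtons":{"type":"number"}},"required":["steps"]}

```bash
mkdir -p pics; python3 - <<'E'
from workcell import manip, optics
import cv2
s=manip.observe(); print({k:s[k] for k in('clock','tcp_pos','tool_rot','force','grip_width')})
for n in("scene","side"):
    d=optics.get_image(n); cv2.imwrite(f"pics/{n}0.png",d["img"]); print(n,d["fx"],d["cx"],d["cy"],d["rvec"],d["tvec"])
E
```

```text
{'clock': 0.0, 'tcp_pos': array([0.20920687, 0.53515658, 0.3018458 ]), 'tool_rot': array([-3.13994337e+00, -3.00037718e-04,  2.76878395e+00]), 'force': array([-0.74144016, -0.38994903,  0.13206537]), 'grip_width': 0.08808370141998058}
scene 484.2143801921355 316.9351743380464 207.12174443256447 [ 1.92563642  1.88267914 -0.51915015] [-0.01107475 -0.46387998  1.5230463 ]
side 466.11850371839563 323.6599050929778 197.19844107538827 [ 0.22478385 -2.75119184  1.39547042] [0.59009647 0.13659051 1.11332874]
```

View pics/scene0.png

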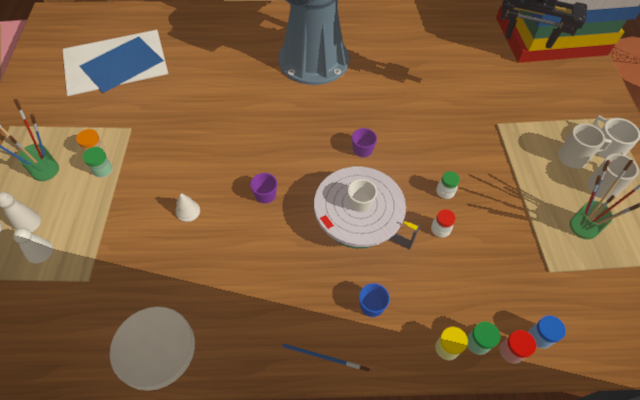

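View pics/side0.png

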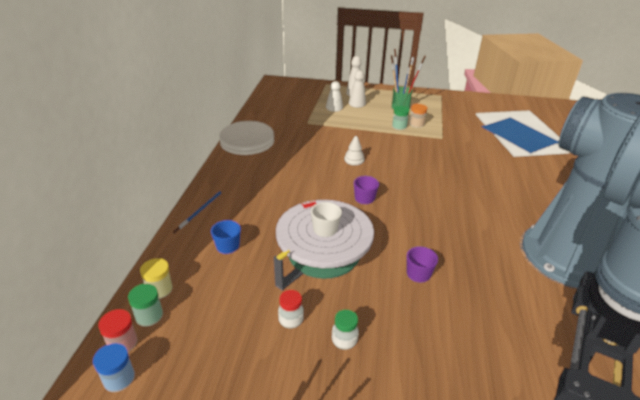

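The scene view shows the wheel centred near (360,205), the red mark at (327,222), the yellow pointer tip at (411,226), jars at (447,185) and (443,223), and the tree at (186,206). The side view agrees, with the mark at (309,205) and the pointer at (284,256).

```bash
cat > h.py <<'E'
import numpy as np, cv2
from workcell import manip, optics
from scipy.optimize import least_squares
def onplane(d,uv,z):
    R=cv2.Rodrigues(np.array(d["rvec"],float))[0]; t=np.array(d["tvec"],float).ravel()
    uv=np.atleast_2d(uv).astype(float); c=-R.T@t
    r=np.c_[(uv[:,0]-d["cx"])/d["fx"],(uv[:,1]-d["cy"])/d["fy"],np.ones(len(uv))]@R
    return c+r*((z-c[2])/r[:,2])[:,None]
def mask(d,lo,hi,roi):
    h=cv2.cvtColor(d["img"],cv2.COLOR_BGR2HSV); m=cv2.inRange(h,lo,hi)
    k=np.zeros_like(m); x0,y0,x1,y1=roi; k[y0:y1,x0:x1]=m[y0:y1,x0:x1]; return k
def cen(m):
    v,u=np.nonzero(m); return np.array([u.mean(),v.mean()]),len(u)
E
python3 - <<'E'
from h import *
rois={"scene":dict(w=(305,160,415,250),r=(312,165,412,245),p=(398,215,425,235)),
"side":dict(w=(270,195,380,275),r=(275,198,375,270),p=(272,246,300,264))}
for n in rois:
    d=optics.get_image(n); q=rois[n]
    m=mask(d,(0,0,110),(180,60,255),q["w"])
    c=max(cv2.findContours(m,0,1)[0],key=cv2.contourArea); hull=cv2.convexHull(c)[:,0]
    P=onplane(d,hull,.074)[:,:2]
    f=least_squares(lambda a:np.hypot(*(P-a[:2]).T)-a[2],[*P.mean(0),.11],loss="soft_l1",f_scale=.002)
    print(n,"wheel",f.x,np.abs(f.fun).max())
    a,k=cen(mask(d,(0,150,90),(8,255,255),q["r"])); M=onplane(d,a,.074)[0]
    mp=mask(d,(20,120,100),(35,255,255),q["p"]); b,kp=cen(mp)
    Pp=onplane(d,b,.086)[0]; print("mark",a,k,M,"ptr",b,kp,Pp)
    v,u=np.nonzero(mp); Q=onplane(d,np.c_[u,v],.086)[:,:2]; rr=np.hypot(*(Q-f.x[:2]).T)
    print("ptr radial range",rr.min(),rr.max())
    for nm,X in(("mark",M),("ptr",Pp)): e=X[:2]-f.x[:2]; print(nm,np.hypot(*e),np.arctan2(e[1],e[0]))
d=optics.get_image("scene")
for nm,uv,z in(("green",(450,179),.065),("red",(446,217),.065),("tree",(187,215),0),("purple1",(364,135),.052),("purple2",(264,181),.052),("blue",(374,295),.052),("cuprim",(362,191),.126)): print(nm,onplane(d,uv,z)[0])
E
```

```text
scene wheel [0.58261084 0.09643308 0.11138815] 0.002552328202900467
mark [326.33333333 221.41666667] 84 [0.6289565  0.01602917 0.074     ] ptr [410.875      225.05555556] 72 [0.6492287  0.20991951 0.086     ]
ptr radial range 0.11344194486971307 0.14695474509472664
mark 0.09280468292467764 -1.047902609013004
ptr 0.1315944852321627 1.0399818142437947
side wheel [0.58135984 0.10411965 0.1151235 ] 0.005160124207891151
mark [308.69230769 204.5       ] 26 [0.6331211  0.01479027 0.074     ] ptr [281.6875   255.171875] 64 [0.65470352 0.21108873 0.086     ]
ptr radial range 0.11189821416590633 0.14213555282283521
mark 0.10324226498982497 -1.0456296300491854
ptr 0.12969842288425276 0.9697642356508529
green [0.50771277 0.32997457 0.065     ]
red [0.61719824 0.30174075 0.065     ]
tree [ 0.5611989  -0.33153275  0.        ]
purple1 [0.35158814 0.12766433 0.052     ]
purple2 [ 0.49645518 -0.13532524  0.052     ]
blue [0.80412678 0.11494615 0.052     ]
cuprim [0.57961887 0.09857398 0.126     ]
```

Emit:
drive_tool --steps '[{"dx":0.6,"dy":-1,"dz":-0.2,"rz":0.059,"fingers":0},{"dx":0.6,"dy":-1,"dz":-0.2,"rz":0.059,"fingers":0},{"dx":0.6,"dy":-1,"dz":-0.2,"rz":0.059,"fingers":0}]'

```text
invalid input
```

Emit:
drive_tool --steps '[{"dx":0.6,"dy":-1,"dz":0,"fingers":0},{"dx":0.6,"dy":-1,"dz":0,"fingers":0},{"dx":0.6,"dy":-1,"dz":0,"fingers":0}]'

```text
invalid input
```

Emit:
drive_tool --steps '[{"dx":0.6,"dy":-1,"dz":0,"fingers":0},{"dx":0.6,"dy":-1,"dz":0,"fingers":0},{"dx":0.6,"dy":-1,"dz":0,"fingers":0}]'

```text
invalid input
```

Emit:
drive_tool --steps '[{"dx":1,"dy":-1,"dz":0,"fingers":0},{"dx":1,"dy":-1,"dz":0,"fingers":0},{"dx":1,"dy":-1,"dz":0,"fingers":0},{"dx":1,"dy":-1,"dz":0,"fingers":0},{"dx":1,"dy":-1,"dz":0,"fingers":0}]'

```text
invalid input
```

```bash
python3 - <<'E'
from h import *
s=manip.observe(); print(s["clock"],s["tcp_pos"],s["tool_rot"],s["force"])
w=optics.get_image("wrist"); cv2.imwrite("pics/w1.png",w["img"]); print(w["fx"],w["cx"],w["cy"],np.round(w["T_tool_cam"],4))
d=optics.get_image("scene"); cv2.imwrite("pics/s1.png",cv2.resize(d["img"][130:280,260:500],None,fx=3,fy=3))
E
```

```text
0.25 [0.20931564 0.5353482  0.30230578] [-3.14079931e+00 -1.29759841e-04  2.76876152e+00] [ 0.76114824 -0.01726079 -0.17218479]
285.5923842720758 324.0274457264655 201.87683905818554 [[-5.000e-04 -9.533e-01 -3.021e-01  7.840e-02]
 [ 1.000e+00 -4.000e-04 -5.000e-04  9.000e-04]
 [ 3.000e-04 -3.021e-01  9.533e-01 -8.220e-02]
 [ 0.000e+00  0.000e+00  0.000e+00  1.000e+00]]
```

View pics/w1.png

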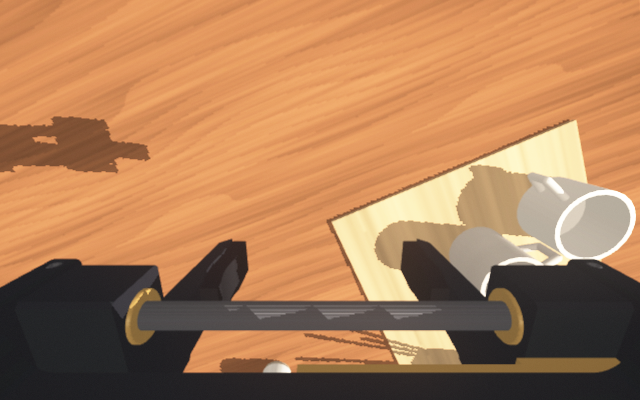

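View pics/s1.png

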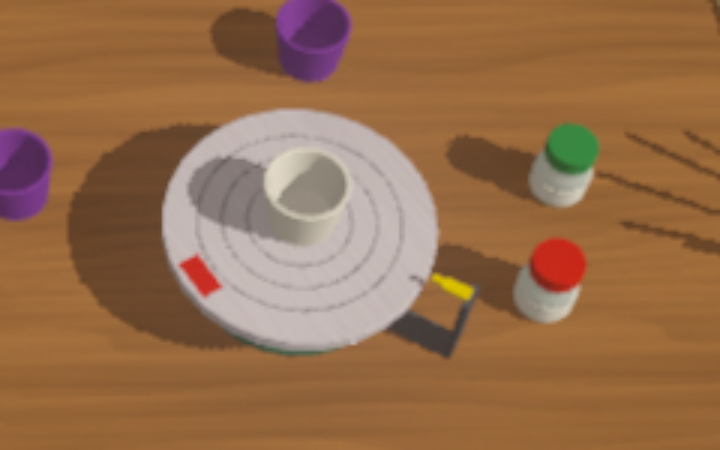

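Nothing moved because those calls were refused. The wrist view shows only the table and mugs. The scene crop shows the red mark at (200,276) and the yellow tip at (435,279). I'll retry with complete rows.

Emit:
drive_tool --steps '[{"dx":0.6,"dy":-1,"dz":-0.2,"rx":0,"ry":0,"rz":0.059,"fingers":0},{"dx":0.6,"dy":-1,"dz":-0.2,"rx":0,"ry":0,"rz":0.059,"fingers":0},{"dx":0.6,"dy":-1,"dz":-0.2,"rx":0,"ry":0,"rz":0.059,"fingers":0}]' --newtons 20

```text
clock: 0.6
tcp_pos: [0.268, 0.4374, 0.2829]
tool_rot: [-3.142, 0.0, 3.125]
force: [0.9, 0.8, -0.5]
grip_width: 0.0703
finger_force: 0.0
```

Emit:
drive_tool --steps '[{"dx":0.7,"dy":-1,"dz":0,"rx":0,"ry":0,"rz":0,"fingers":0},{"dx":0.7,"dy":-1,"dz":0,"rx":0,"ry":0,"rz":0,"fingers":0},{"dx":0.7,"dy":-1,"dz":0,"rx":0,"ry":0,"rz":0,"fingers":0}]' --newtons 20

```text
clock: 0.85
tcp_pos: [0.3385, 0.3366, 0.2833]
tool_rot: [-3.142, 0.0, 3.118]
force: [0.3, 0.8, 0.3]
grip_width: 0.0502
finger_force: 0.0
```

Emit:
drive_tool --steps '[{"dx":0.7,"dy":-1,"dz":0,"rx":0,"ry":0,"rz":0,"fingers":0},{"dx":0.7,"dy":-1,"dz":0,"rx":0,"ry":0,"rz":0,"fingers":0},{"dx":0.7,"dy":-1,"dz":0,"rx":0,"ry":0,"rz":0,"fingers":0}]' --newtons 20

```text
clock: 1.1
tcp_pos: [0.4088, 0.2364, 0.2836]
tool_rot: [3.141, 0.001, 3.118]
force: [0.9, 0.9, -0.5]
grip_width: 0.03
finger_force: 0.0
```

Emit:
drive_tool --steps '[{"dx":0.8,"dy":-1,"dz":0,"rx":0,"ry":0,"rz":0,"fingers":0},{"dx":0.8,"dy":-1,"dz":0,"rx":0,"ry":0,"rz":0,"fingers":0},{"dx":0.8,"dy":-1,"dz":0,"rx":0,"ry":0,"rz":0,"fingers":0},{"dx":0.8,"dy":-1,"dz":0,"rx":0,"ry":0,"rz":0,"fingers":0}]' --newtons 20

```text
clock: 1.43
tcp_pos: [0.4915, 0.1333, 0.2838]
tool_rot: [-3.14, 0.003, 3.112]
force: [0.5, 0.6, 0.2]
grip_width: 0.0035
finger_force: 0.0
```

```bash
python3 - <<'E'
from h import *
s=manip.observe(); print(s["clock"],s["tcp_pos"],s["tool_rot"],s["force"])
w=optics.get_image("wrist"); cv2.imwrite("pics/w2.png",w["img"])
d=optics.get_image("scene"); cv2.imwrite("pics/s2.png",cv2.resize(d["img"][130:280,260:500],None,fx=3,fy=3))
E
```

```text
1.4333 [0.49153053 0.13329731 0.28375549] [-3.13970049e+00  2.82206943e-03  3.11238258e+00] [0.46435873 0.6488409  0.15467848]
```

View pics/w2.png

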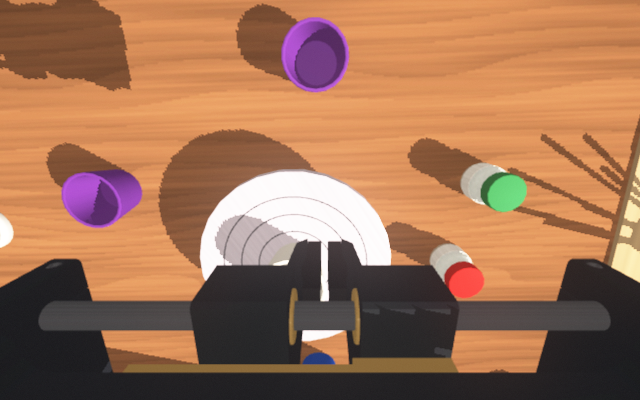

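View pics/s2.png

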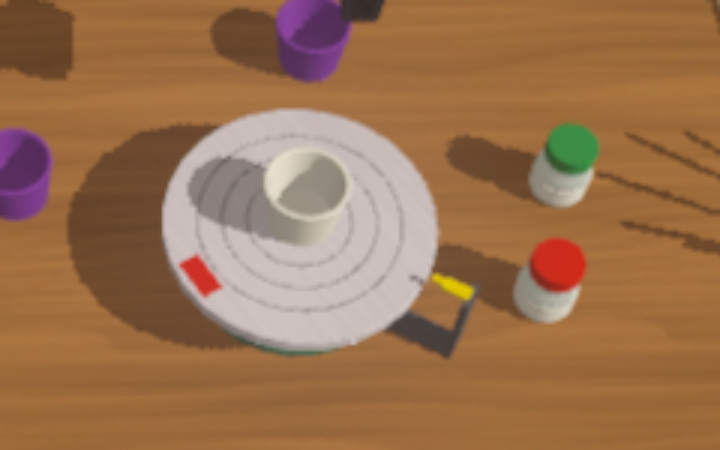

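The wrist view shows the closed fingers over the wheel's near side. The scene crop still shows the mark at (200,276) and the tip at (433,277) unobstructed. The disc's side wall at the bottom biases my circle fit, so I'll refit using the upper edge only.

```bash
cat >> h.py <<'E'
ROI=(308,162,412,248)
def markpos(d):
    m=mask(d,(0,120,80),(10,255,255),ROI)|mask(d,(172,120,80),(180,255,255),ROI)
    if m.sum()<255*15: return None,0
    a,k=cen(m); return onplane(d,a,.074)[0][:2],k
E
python3 - <<'E'
from h import *
d=optics.get_image("scene")
m=mask(d,(0,0,110),(180,60,255),(305,160,415,250))
hull=cv2.convexHull(max(cv2.findContours(m,0,1)[0],key=cv2.contourArea))[:,0]
u=hull[hull[:,1]<212]; P=onplane(d,u,.074)[:,:2]
for free in(0,1):
    g=lambda a:np.hypot(*(P-a[:2]).T)-(a[2] if free else .1105)
    f=least_squares(g,[.58,.1,.11]); print(f.x,np.abs(f.fun).max(),len(P))
M,k=markpos(d); print(M,k)
R=cv2.Rodrigues(np.array(d["rvec"]))[0]; print("cam",-R.T@np.ravel(d["tvec"]))
mp=mask(d,(20,120,100),(35,255,255),(398,215,425,235)); v,uu=np.nonzero(mp)
for z in(.074,.080,.086):
    Q=onplane(d,np.c_[uu,v],z)[:,:2]; l=cv2.fitLine(Q.astype(np.float32),1,0,.001,.001).ravel(); c=Q.mean(0)
    for C in([f.x[:2]]): print(z,c,"line ang",np.arctan2(l[1],l[0]),"ptr ang",np.arctan2(*(c-C)[::-1]),np.hypot(*(c-C)))
    e=M-f.x[:2];print("mark ang",np.arctan2(e[1],e[0]),np.hypot(*e))
E
```

```text
[0.58095207 0.0965494  0.11      ] 0.001275868744366901 21
[0.58003385 0.09660872 0.10975217] 0.0007843607202730196 21
[0.62889207 0.01630044] 87
cam [ 1.19082298 -0.03150977  1.05637355]
0.074 [0.64251599 0.21289226] line ang 1.0039407 ptr ang 1.0777358784097084 0.13200712352470095
mark ang -1.0242353525609902 0.09400290742117108
0.08 [0.64586486 0.21139954] line ang 1.0039829 ptr ang 1.050100053684153 0.13232783021166308
mark ang -1.0242353525609902 0.09400290742117108
0.086 [0.64921373 0.20990682] line ang 1.003966 ptr ang 1.0226187265760105 0.13274906761437485
mark ang -1.0242353525609902 0.09400290742117108
```

Emit:
drive_tool --steps '[{"dx":0,"dy":0,"dz":-1,"rx":0,"ry":0,"rz":0.004,"fingers":0},{"dx":0,"dy":0,"dz":-1,"rx":0,"ry":0,"rz":0.004,"fingers":0},{"dx":0,"dy":0,"dz":-1,"rx":0,"ry":0,"rz":0.004,"fingers":0}]' --newtons 20

```text
clock: 1.83
tcp_pos: [0.4842, 0.1398, 0.1789]
tool_rot: [3.141, -0.006, -3.138]
force: [-1.1, 0.2, 0.4]
grip_width: -0.0001
finger_force: 0.0
```

Emit:
drive_tool --steps '[{"dx":0,"dy":0,"dz":-0.4,"rx":0,"ry":0,"rz":0,"fingers":0},{"dx":0,"dy":0,"dz":-0.4,"rx":0,"ry":0,"rz":0,"fingers":0}]' --newtons 20

```text
clock: 2.0
tcp_pos: [0.4865, 0.1397, 0.14]
tool_rot: [-3.141, -0.002, -3.138]
force: [-0.9, -0.3, 0.3]
grip_width: 0.0007
finger_force: 0.0
```

Emit:
drive_tool --steps '[{"dx":0.08,"dy":0,"dz":-0.01,"rx":0,"ry":0,"rz":0,"fingers":0},{"dx":0.08,"dy":0,"dz":-0.02,"rx":0,"ry":0,"rz":0,"fingers":0},{"dx":0.08,"dy":0,"dz":-0.03,"rx":0,"ry":0,"rz":0,"fingers":0},{"dx":0.08,"dy":0,"dz":-0.03,"rx":0,"ry":0,"rz":0,"fingers":0}]' --newtons 20

```text
clock: 2.33
tcp_pos: [0.4956, 0.139, 0.1406]
tool_rot: [3.142, 0.0, -3.139]
force: [-0.3, 1.1, -0.2]
grip_width: 0.0003
finger_force: 0.0
```

Emit:
drive_tool --steps '[{"dx":0,"dy":0,"dz":-0.01,"rx":0,"ry":0,"rz":0,"fingers":0},{"dx":0,"dy":0,"dz":-0.02,"rx":0,"ry":0,"rz":0,"fingers":0},{"dx":0,"dy":0,"dz":-0.03,"rx":0,"ry":0,"rz":0,"fingers":0},{"dx":0,"dy":0,"dz":-0.03,"rx":0,"ry":0,"rz":0,"fingers":0}]' --newtons 20

```text
clock: 2.67
tcp_pos: [0.496, 0.1387, 0.1384]
tool_rot: [3.141, 0.0, -3.14]
force: [-3.6, 2.1, 8.4]
grip_width: 0.0002
finger_force: 4.6
```

Emit:
drive_tool --steps '[{"dx":-0.021,"dy":-0.043,"dz":0,"rx":0,"ry":0,"rz":0,"fingers":0},{"dx":-0.054,"dy":-0.131,"dz":0,"rx":0,"ry":0,"rz":0,"fingers":0},{"dx":-0.086,"dy":-0.258,"dz":0,"rx":0,"ry":0,"rz":0,"fingers":0},{"dx":-0.1,"dy":-0.408,"dz":0,"rx":0,"ry":0,"rz":0,"fingers":0},{"dx":-0.089,"dy":-0.562,"dz":0,"rx":0,"ry":0,"rz":0,"fingers":0},{"dx":-0.053,"dy":-0.713,"dz":0,"rx":0,"ry":0,"rz":0,"fingers":0},{"dx":0.007,"dy":-0.856,"dz":0.25,"rx":0,"ry":0,"rz":0,"fingers":0},{"dx":0.05,"dy":-0.95,"dz":0.4,"rx":0,"ry":0,"rz":0,"fingers":0}]' --newtons 20

```text
clock: 3.33
tcp_pos: [0.501, 0.0419, 0.1782]
tool_rot: [-3.141, -0.0, -3.141]
force: [0.3, -0.9, -0.2]
grip_width: 0.0002
finger_force: 0.0
```

```bash
python3 t.py 1
```

```text
now 3.8833 fit [0.57934087 0.09745012 0.09492652] res 0.0003243397258559655 C [0.58  0.097]
at 3.8333 poly [1.8895743  0.03741658] rms 0.004744425245691565
[[3.483, -0.62, 94.0], [3.533, -0.527, 94.0], [3.583, -0.43, 92.0], [3.633, -0.332, 91.0], [3.683, -0.243, 92.0], [3.733, -0.156, 90.0], [3.783, -0.06, 88.0], [3.833, 0.032, 87.0]]
```

View pics/last.png

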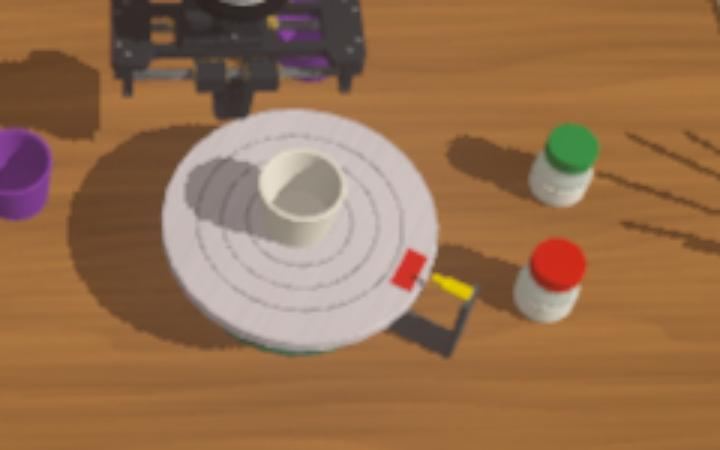

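The mark at crop (409,270) has just passed the yellow tip at (433,277) with the wheel running free. It's turning at about 1.9 rad/s, so I'll lower the finger to hover and check the arm's lag on the way.

Emit:
drive_tool --steps '[{"dx":0.05,"dy":0.02,"dz":-0.25,"rx":0,"ry":0,"rz":0,"fingers":0},{"dx":0.05,"dy":0.02,"dz":-0.25,"rx":0,"ry":0,"rz":0,"fingers":0},{"dx":0.05,"dy":0.02,"dz":-0.25,"rx":0,"ry":0,"rz":0,"fingers":0},{"dx":0.05,"dy":0.02,"dz":-0.25,"rx":0,"ry":0,"rz":0,"fingers":0}]' --newtons 20

```text
clock: 4.22
tcp_pos: [0.5057, 0.0455, 0.1525]
tool_rot: [3.141, -0.001, -3.14]
force: [1.0, 0.5, 0.4]
grip_width: 0.0007
finger_force: 0.0
```

Emit:
drive_tool --steps '[{"dx":0,"dy":0,"dz":-0.045,"rx":0,"ry":0,"rz":0,"fingers":0}]' --newtons 20

```text
clock: 4.3
tcp_pos: [0.5067, 0.0453, 0.1492]
tool_rot: [-3.141, 0.002, -3.14]
force: [0.5, 0.5, -0.5]
grip_width: 0.0006
finger_force: 0.0
```

```bash
python3 - <<'E'
import numpy as np,cv2
from h import onplane
from workcell import manip
sc=dict(fx=484.214,fy=484.214,cx=316.935,cy=207.122,rvec=[1.92563642,1.88267914,-.51915015],tvec=[-.01107475,-.46387998,1.5230463])
sd=dict(fx=466.1185,fy=466.1185,cx=323.66,cy=197.198,rvec=[.22478385,-2.75119184,1.39547042],tvec=[.59009647,.13659051,1.11332874])
o=onplane(sd,(308.69,204.5),.074)-onplane(sc,(326.4,221.4),.074)
for z in(.078,.080,.082,.084,.086,.088): print(z,(onplane(sd,(281.6875,255.17),z)-onplane(sc,(410.875,225.056),z)-o)[0][:2])
print(manip.observe()["tcp_pos"],manip.observe()["clock"])
E
python3 t.py 6
```

```text
0.078 [ 0.00785244 -0.00764335]
0.08 [ 0.00620506 -0.00509285]
0.082 [ 0.00455768 -0.00254236]
0.084 [2.91030543e-03 8.13641322e-06]
0.086 [0.00126293 0.00255863]
0.088 [-0.00038445  0.00510913]
[0.50674124 0.04527701 0.14917116] 4.3
now 4.6 fit [0.57921289 0.09747147 0.09502529] res 0.00030276804172775507 C [0.57921289 0.09747147]
at 4.55 poly [-0.07347109  1.74266156  1.31192353] rms 0.002622937189063948
[[3.783, -0.069, 88.0], [3.833, 0.022, 87.0], [4.3, 0.872, 78.0], [4.35, 0.962, 79.0], [4.4, 1.05, 75.0], [4.45, 1.136, 75.0], [4.5, 1.224, 73.0], [4.55, 1.312, 73.0]]
```

Emit:
drive_tool --steps '[{"dx":0,"dy":0,"dz":-0.035,"rx":0,"ry":0,"rz":0,"fingers":0},{"dx":0,"dy":0,"dz":-0.065,"rx":0,"ry":0,"rz":0,"fingers":0},{"dx":0,"dy":0,"dz":-0.065,"rx":0,"ry":0,"rz":0,"fingers":0},{"dx":0,"dy":0,"dz":-0.065,"rx":0,"ry":0,"rz":0,"fingers":0}]' --newtons 20

```text
clock: 4.93
tcp_pos: [0.5056, 0.0454, 0.1409]
tool_rot: [3.141, -0.001, -3.14]
force: [-0.0, -0.5, -0.3]
grip_width: 0.0006
finger_force: 0.0
```

```bash
python3 t.py 40; python3 -c "
from workcell import manip
print(manip.observe()['tcp_pos'],manip.observe()['force'])"
```

```text
now 6.9333 fit [0.57950202 0.09732092 0.09500372] res 0.002267877690496259 C [0.57950202 0.09732092]
at 6.8833 poly [-0.0746173   1.39182638  4.95883087] rms 0.030515559773593097
[[6.533, 4.46, 92.0], [6.583, 4.531, 90.0], [6.633, 4.603, 91.0], [6.683, 4.675, 91.0], [6.733, 4.75, 92.0], [6.783, 4.818, 93.0], [6.833, 4.889, 92.0], [6.883, 4.96, 93.0]]
[0.50590421 0.04536074 0.1413296 ] [-0.62368787 -1.032347   -0.37827095]
```

```bash
python3 t.py 11
```

```text
now 7.4833 fit [0.5794566  0.09730333 0.09497997] res 0.0022926020976196115 C [0.5794566  0.09730333]
at 7.4333 poly [-0.08149765  1.29653021  5.69931329] rms 0.02826811209155864
[[7.083, 5.231, 103.0], [7.133, 5.298, 98.0], [7.183, 5.371, 97.0], [7.233, 5.437, 96.0], [7.283, 5.508, 95.0], [7.333, 5.573, 93.0], [7.383, 5.642, 93.0], [7.433, 5.708, 92.0]]
```

```bash
python3 t.py 3 | tail -1
```

```text
[[7.233, 5.437, 96.0], [7.283, 5.508, 95.0], [7.333, 5.573, 93.0], [7.383, 5.642, 93.0], [7.433, 5.708, 92.0], [7.483, 5.775, 91.0], [7.533, 5.838, 91.0], [7.583, 5.903, 93.0]]
```

Emit:
drive_tool --steps '[{"dx":0,"dy":0,"dz":0,"rx":0,"ry":0,"rz":0,"fingers":0},{"dx":0,"dy":0,"dz":0,"rx":0,"ry":0,"rz":0,"fingers":0},{"dx":0,"dy":0,"dz":-0.05,"rx":0,"ry":0,"rz":0,"fingers":0},{"dx":0,"dy":0,"dz":-0.05,"rx":0,"ry":0,"rz":0,"fingers":0},{"dx":0,"dy":0,"dz":-0.05,"rx":0,"ry":0,"rz":0,"fingers":0},{"dx":0,"dy":0,"dz":-0.05,"rx":0,"ry":0,"rz":0,"fingers":0}]' --newtons 20

```text
clock: 8.13
tcp_pos: [0.5074, 0.0445, 0.1384]
tool_rot: [-3.14, 0.003, -3.14]
force: [-2.1, -2.6, 14.7]
grip_width: 0.0004
finger_force: 7.8
```

```bash
python3 t.py 5
```

```text
now 8.3833 fit [0.57945046 0.09728658 0.09496981] res 0.002292814067173035 C [0.57945046 0.09728658]
at 8.3333 poly [-0.24654472  0.59469232  6.37328897] rms 0.04648174949555546
[[7.483, 5.775, 91.0], [7.533, 5.838, 91.0], [7.583, 5.904, 93.0], [8.133, 6.279, 88.0], [8.183, 6.279, 88.0], [8.233, 6.279, 88.0], [8.283, 6.279, 88.0], [8.333, 6.279, 88.0]]
```

Stopped at 6.279 rad, within 0.005 of a full turn. Now I'll lift straight up.

Emit:
drive_tool --steps '[{"dx":0,"dy":0,"dz":0.4,"rx":0,"ry":0,"rz":0,"fingers":0},{"dx":0,"dy":0,"dz":0.9,"rx":0,"ry":0,"rz":0,"fingers":0},{"dx":-0.5,"dy":0,"dz":0.9,"rx":0,"ry":0,"rz":0,"fingers":0},{"dx":-0.5,"dy":0,"dz":0.9,"rx":0,"ry":0,"rz":0,"fingers":0},{"dx":-0.5,"dy":0,"dz":0.9,"rx":0,"ry":0,"rz":0,"fingers":0}]' --newtons 20

```text
clock: 8.8
tcp_pos: [0.4544, 0.0456, 0.2268]
tool_rot: [-3.141, 0.001, -3.14]
force: [0.3, -0.5, -0.4]
grip_width: 0.0006
finger_force: 0.0
```

```bash
python3 t.py 5
```

```text
now 9.05 fit [0.57945073 0.09728926 0.09497132] res 0.0022933495696982747 C [0.57945073 0.09728926]
at 9.0 poly [-0.45972514 -0.39341545  6.2140645 ] rms 0.035452769157048335
[[8.233, 6.279, 88.0], [8.283, 6.279, 88.0], [8.333, 6.279, 88.0], [8.8, 6.235, 88.0], [8.85, 6.229, 87.0], [8.9, 6.227, 88.0], [8.95, 6.227, 88.0], [9.0, 6.223, 88.0]]
```

View pics/last.png

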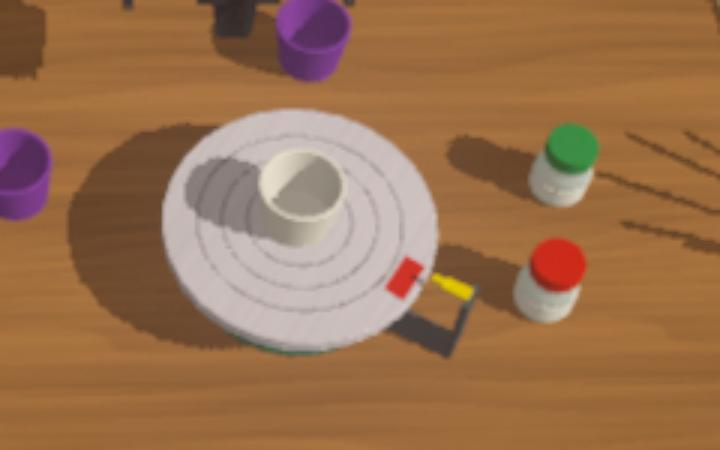

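The wheel crept back slightly on release. The mark at (405,278) is still in line with the yellow tip at (433,277). I'll let it come fully to rest before checking again.

```bash
python3 t.py 20 | tail -1
```

```text
[[9.65, 6.207, 89.0], [9.7, 6.207, 89.0], [9.75, 6.207, 89.0], [9.8, 6.207, 89.0], [9.85, 6.207, 89.0], [9.9, 6.207, 89.0], [9.95, 6.207, 89.0], [10.0, 6.207, 89.0]]
```

```bash
python3 -c "
from workcell import manip
print(manip.sign_off())"
```

```text
the job is handed in; nothing more can be done
None
```

I flicked the wheel anticlockwise, let the mark pass the pointer once running free, and braked it in one go on the next pass; lifting the finger let it creep back, so it rests about 0.08 rad (roughly 8 mm) short of the mark's centre, with the pointer still on the 36 mm mark, the cup standing and the jars and tree untouched; the job is handed in, with no verdict shown.

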